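# Index the reading head over to the brown bottle

## Robot

A 6-joint arm with a two-finger parallel gripper is mounted at the origin on a cart in front of the work surface, level with it; the furniture and walls round the work are solid. World frame = base frame: x ahead of the robot, y to its left, z up, the work surface at z = 0. Lengths are in mm, angles in rad, forces in N, time in s.
With the tool pointing down it reaches from about 350 to 775 mm from the base axis. Payload 7.3 kg.
Tool frame: the origin (TCP) lies on the centre line of the jaws, within the pads' length; the fingertips stand 17 mm ahead of it and the grasp point (between the pads) lies 2 mm behind it; z points along the fingers, y is the line along which they close (so a half turn about z gives the same grasp; the last joint's range is limited). The gripper opens to 92 mm and grips with 3 to 60 N. Pads are 19 mm wide; open, the fingers measure 130 mm over their backs; the gripper's body (75 mm by 190 mm) begins 47 mm behind the grasp point.
Start: joints at [1.105, 0.342, 1.524, -0, 1.275, -0.146], TCP at [165.033, 498.405, 243.741] pointing down, gripper open.
Joint ranges: [-2.53, 2.53], [-0.77, 2.02], [0.04, 2.7], [-1, 4.14], [0.28, 2.66], [-3.11, 3.11]. Speed limits (rad/s): [2.57, 2.57, 3.14, 3.14, 3.14, 3.14].

## Interface

Orientations are given as [roll, pitch, yaw] about the fixed x, y, z axes, in that order (R = Rz(yaw) Ry(pitch) Rx(roll)).
In Python, from plant import bot gives the robot as it stands. The module is installed in compiled form; this text tells all that it offers.
- The arm moves only by the shell command python3 -m pendant 'ROWS'. ROWS is JSON, a list of rows, each a list of 3 entries, a list of its own where there are three numbers: the shift along the world's x, y, z as a fraction of full scale, then the turn, a rotation vector about the world's x, y, z as a fraction of full scale, then the opening, from -1 (shut) to 1 (fully open), so that 0 is half open. In form: [[[tx, ty, tz], [rx, ry, rz], claw], ...]. A call has exactly 10 rows; each row shifts and turns the commanded pose from where the row before left it; what a row does not reach is not made up. Full scale, the value 1, is 30 mm for a shift and 0.12 rad for a turn. A row lasts 1/12 s, in which the tool goes at most 41.7 mm and 7.16 degrees, less where a joint would pass 70% of its speed; a pose out of reach is approached as far as the arm can. A call with a number of a shift or a turn outside -1 to 1 is refused whole. A call with a gripper value outside its range is refused whole. The fingers move at their own pace and stop on an object; the grip force is fixed at half the most. Time passes only in rows, so rows that do not move let the fingers close, or fill a call up. It gives the time, the measured TCP pose, the force, the opening and the grip force at its end, in the units of the state.
- bot.get_obs(): the state, without advancing time (a new reading comes with each control period).
- bot.capture(name): name is "scene" or "top"; returns the picture (480x640x3 uint8, blue, green, red); there is no depth.
- bot.camera_params(name): a dict with "fovy" (degrees; the focal length in pixels is half the picture's height over the tangent of half this angle, whatever the lens; pixels are square), "cx", "cy" (the principal point, pixels), "distortion" ([k1, k2, p1, p2, k3] as OpenCV has them; the pictures are not rectified), "camera_from_world" (4x4, takes a point from world to camera coordinates). Camera axes: x right, y down, z forward; pixel columns grow to the right and rows downward; lengths in mm; the calibration is good to about 2 mm. A picture is of the moment at which its call begins. camera_params takes no time and is no camera call.
- bot.close_job(): hands the job in; it is judged then, once.
The state is a dict: "time": time; "joint_positions": joint angles; "dq": joint speeds; "tau": joint torques, N m; "tool_pos": TCP position; "tcp_rot": TCP orientation; "contact_force": force on the tool from outside, world axes, zero at the start; "moment": the same for the moment, N m; "grip_width": finger opening in mm; "finger_force": force on a finger pad.
Only numpy, scipy, OpenCV 4.12 (cv2) and the standard library are available. Lean on these libraries where they do the work, as an engineer would, in place of code of your own. Each camera call takes 0.05 s, during which the arm holds its last target. There are 200 camera calls.

## Task

Hook a fingertip in the red pull ring and lift the spring index pin out of its hole, swing the blue arm one hole so that the black reading head at its far end stands over the brown bottle, and let the pin spring fully home there. The ring is only to be hooked, not gripped or forced; take the fingers out of it at the end, and leave the two bottles and the two vials standing where they are.

Things in the scene. Friction and masses are not known exactly. Their poses are not given: they have to be found in the camera images.
- index_stand: Fixed stand: grey foot, fan-shaped aluminium index plate (top at 40 mm, radius 150 mm) opening toward the robot. Origin on the work surface on the arm's vertical pivot axis; +x points from the pivot away from the robot, midway between the bottles, +y left. Five brass-rimmed holes at 130 mm radius, 0.42 rad (54 mm) apart, the middle one on the -x axis. Place and yaw vary.
- swing_arm (a joint): Angle (rad) of the blue arm about the pivot, positive counter-clockwise from above; holes at -0.84, -0.42, 0 (start), 0.42, 0.84. The arm is rigid, ring end toward the robot, head at the other: the head is over the left bottle at +0.42 (ring gone right), the right one at -0.42. Play in a hole +-0.016. With the pin out about 1 N at the ring turns it, 2 N with the pin riding; it stays where left.
- index_pin (a joint): Lift (m) of the spring index pin with its ring: 0 fully home in a hole, 0.012 with its tip level with the plate top (it rides there between holes), stop at 0.024. The spring pushes down with about 4.5 N when home, 6.5 N at 0.012 and 8.5 N at the stop; over a hole the pin drops in by itself and locks the arm.
- ring_center (a point): Centre of the red ring (square with round corners, rigid on the pin): 133 mm high when home, 106 mm from the pivot axis. 56 x 56 mm inside, bar 8 mm. It faces the robot and leans back 50 degrees from vertical toward the pivot. Closed fingers slanting 40 to 65 degrees below level to the pivot pass, 40 mm free beyond the centre; raised, they lift the upper rim; sideways, they swing the arm.
- ring_top (a point): Middle of the bar at the ring's upper rim: 153 mm high when home, 81 mm from the pivot axis. The fingers lift here from underneath. The ring's lowest point sits over the pin, 130 mm from the pivot axis and 112 mm high. The arm's bar below it is 28 mm wide with its top 59 mm above the surface; the pivot post is 24 mm thick and 183 mm high.
- amber_small: Brown bottle with a white cap and a white label, 46 mm diameter, 105 mm high, loose; origin under its centre. Stands on the far side of the stand, 120 mm from the pivot, at 0.42 rad to the left or to the right of the stand's +x axis; which side changes. The black reading head (46 mm diameter, underside 142 mm high) swings at the same radius and so passes clear above it.
- white_jar: White bottle with a blue cap, 60 mm diameter, 80 mm high, loose; origin under its centre. Stands at the other of the two places.
- vial_11: Clear vial with a white cap, 23 mm diameter, 76 mm high, standing loose on the surface to the left of the index plate; origin under its centre. To be left alone.
- vial_12: Clear vial like the other, standing loose to the right of the index plate; origin under its centre. To be left alone.
Mind the look-alikes: they are no part of the job. What is shaped like the white_jar but yellow is not meant.

How it is judged:
By the outcome, as a careful person would: the job done as asked, in the order asked, and still so for the second after the job is handed in, with the robot touching nothing.
It also fails if it takes over 54 s, if anything falls off the work surface, if the arm or the gripper's body presses on something with over 40 N, if the wrist force passes 120 N, or if a joint passes its speed limit or range.

## Working session

There is one attempt and no reset: what is moved stays moved. The work goes in short steps, Python scripts to look and compute and a shell command to move; the robot and the scene stay as the last step left them, time stands still between calls to the robot, and variables do not carry over. Pictures are saved under pics/ and viewed, at most 10 in all, crops included, and the job is handed in when it is done.

```bash
mkdir -p pics
python3 - <<'E'
from plant import bot
import cv2
for n in("scene","top"):
    cv2.imwrite(f"pics/{n}0.png",bot.capture(n)); p=bot.camera_params(n); print(n,p)
o=bot.get_obs(); print(o["time"],o["tool_pos"],o["tcp_rot"],o["grip_width"])
E
```

```text
scene {'fovy': 49.06105954202818, 'cx': 315.96296869453437, 'cy': 239.35007308899864, 'distortion': array([0.02854495, 0.        , 0.        , 0.        , 0.        ]), 'camera_from_world': array([[ 4.55337804e-01, -8.90284460e-01, -7.81442120e-03,
        -3.27574718e+02],
       [-6.24122591e-01, -3.12924779e-01, -7.15925327e-01,
         5.26966989e+02],
       [ 6.34931867e-01,  3.30865023e-01, -6.98133125e-01,
         7.07586195e+02],
       [ 0.00000000e+00,  0.00000000e+00,  0.00000000e+00,
         1.00000000e+00]])}
top {'fovy': 52.63760678095049, 'cx': 318.67820129763567, 'cy': 236.20820035849889, 'distortion': array([0.01579019, 0.        , 0.        , 0.        , 0.        ]), 'camera_from_world': array([[-2.59854651e-02, -9.99491324e-01,  1.84891714e-02,
         9.38227672e-01],
       [-9.91859571e-01,  2.34718678e-02, -1.25154558e-01,
         7.12681936e+02],
       [ 1.24656919e-01, -2.15908610e-02, -9.91964963e-01,
         9.13367620e+02],
       [ 0.00000000e+00,  0.00000000e+00,  0.00000000e+00,
         1.00000000e+00]])}
0.1 [164.88049714 498.10206128 243.13428963] [-3.14027997e+00 -1.77229318e-04  2.82180424e+00] 91.60490149213224
```

View pics/scene0.png

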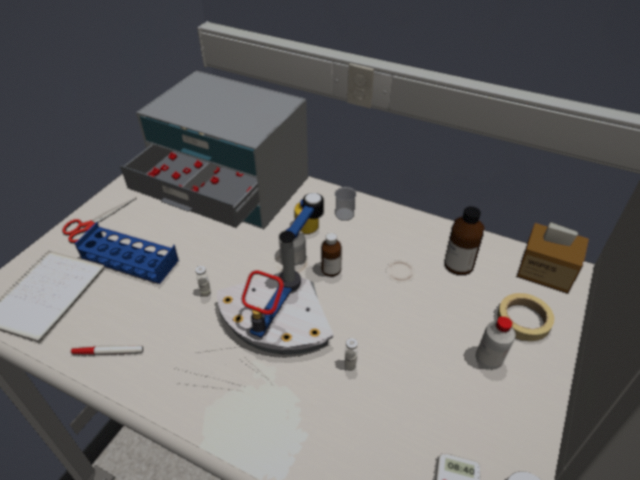

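View pics/top0.png

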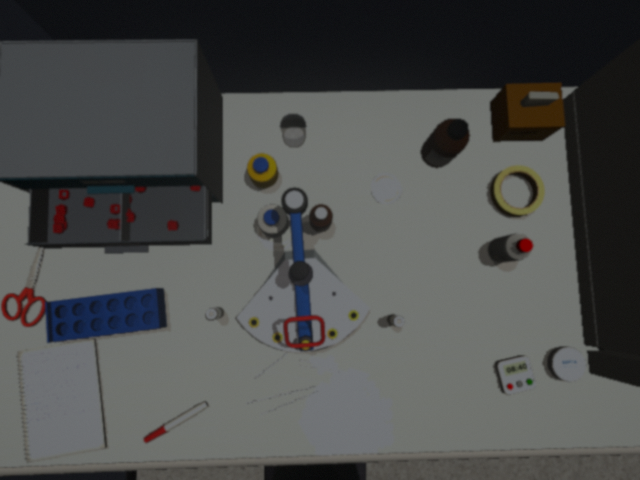

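The scene picture shows the stand with the red ring at (263,293) and the post at (289,255). In the top view the post top is at (301,272), the ring at (304,331), and the brass holes at (254,322), (278,338), (332,333) and (353,315).

Brown candidates (top view): the small bottle at (320,217) with a white cap beside the stand, and the large dark-capped one at (450,137). The small one fits. White/blue-cap candidates: (272,220), and the yellow one at (262,168), which is not meant. The brown bottle is on the right, so the target is -0.42 and the ring goes left.

```bash
cat > h.py <<'E'
import numpy as np, cv2
from plant import bot
def K(n):
    p=bot.camera_params(n); f=240/np.tan(np.radians(p["fovy"]/2))
    return np.array([[f,0,p["cx"]],[0,f,p["cy"]],[0,0,1]]),p["distortion"],p["camera_from_world"]
def ray(n,uv):
    k,d,T=K(n); q=cv2.undistortPoints(np.array([[uv]],float),k,d)[0,0]
    R=T[:3,:3]; return -R.T@T[:3,3], R.T@np.array([*q,1])
def onz(n,uv,z):
    c,v=ray(n,uv); return c+v*(z-c[2])/v[2]
def tri(a,b):
    A=np.zeros((3,3));y=np.zeros(3)
    for n,uv in(("scene",a),("top",b)):
        c,v=ray(n,uv);v/=np.linalg.norm(v);P=np.eye(3)-np.outer(v,v);A+=P;y+=P@c
    return np.linalg.solve(A,y)
def proj(n,P):
    k,d,T=K(n); return cv2.projectPoints(np.array([P],float),cv2.Rodrigues(T[:3,:3])[0],T[:3,3],k,d)[0][0,0]
def blobs(img,lo,hi,roi,amin=8):
    x0,y0,x1,y1=roi; h=cv2.cvtColor(img,cv2.COLOR_BGR2HSV)[y0:y1,x0:x1]
    m=cv2.inRange(h,lo,hi); n,l,s,c=cv2.connectedComponentsWithStats(m)
    return [(c[i]+[x0,y0],s[i],l==i) for i in range(1,n) if s[i][4]>=amin]
E
cat > m.py <<'E'
from h import *
t=cv2.imread("pics/top0.png"); s=cv2.imread("pics/scene0.png")
np.set_printoptions(precision=1,suppress=True)
H=[]
for c,st,_ in blobs(t,(18,120,70),(35,255,255),(235,295,375,355)):
    print("brass top",c,st[4],onz("top",c,40)); 
for c,st,_ in blobs(s,(15,120,70),(35,255,255),(210,280,340,350)): print("brass scene",c,st[4],onz("scene",c,40))
for n,im,roi in(("top",t,(275,305,335,360)),("scene",s,(235,260,290,325))):
    for lo,hi in(((0,150,80),(10,255,255)),((170,150,80),(180,255,255))):
        for c,st,m in blobs(im,lo,hi,roi,30): print(n,"red",c,st)
p=onz("top",(301,272),183); print("post",p)
print("amber",onz("top",(320,213),105),"jar",onz("top",(271,217),80))
for nm,roi in(("amber",(305,200,335,235)),("vL",(200,300,228,325)),("vR",(380,308,408,332))):
    for c,st,m in blobs(t,(0,0,150),(180,60,255),roi,20): print(nm,c,st)
E
python3 m.py
python3 - <<'E'
import cv2
a=cv2.imread("pics/top0.png")[190:365,225:410]
b=cv2.imread("pics/scene0.png")[190:365,195:380]
import numpy as np
cv2.imwrite("pics/c1.png",cv2.resize(np.hstack([a,b]),(800,378),interpolation=cv2.INTER_CUBIC))
E
```

```text
brass top [353.2 314.9] 40 [557.2 -80.   40. ]
brass top [253.5 321.9] 36 [549.  113.5  40. ]
brass top [332.  333.2] 42 [523.3 -37.6  40. ]
brass top [277. 337.] 32 [519.   68.6  40. ]
brass top [305.  341.1] 19 [509.8  14.8  40. ]
brass top [305.5 348.5] 10 [495.8  14.2  40. ]
brass scene [227.4 299.5] 28 [547.  112.7  40. ]
brass scene [256.2 313.8] 40 [542.5  41.5  40. ]
brass scene [237.5 318.6] 23 [516.  68.  40.]
brass scene [314.5 332.2] 34 [555.  -81.3  40. ]
brass scene [286.1 337.1] 39 [520.8 -38.3  40. ]
top red [303.5 332.6] [  9  11  40  32 293]
scene red [260.4 290.2] [  8  11  40  43 237]
scene red [275.4 300.2] [ 28  24  21  30 108]
post [635.6  17.3 183. ]
amber [748.4 -19.  105. ] jar [747.1  74.   80. ]
```

View pics/c1.png

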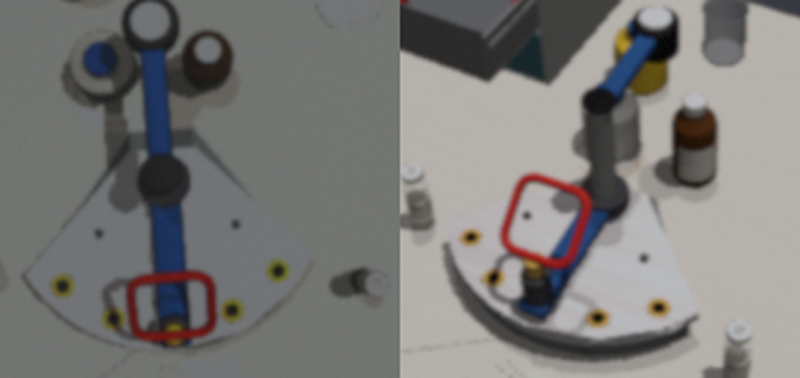

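The crop confirms it: the small brown, white-capped bottle stands right of the head and the white, blue-capped jar left. So it's -0.42 and the ring goes left. From the holes, the pivot is at about (638.5, 20) and the yaw about 0.042.

```bash
cat > g.py <<'E'
from h import *
import sys
from scipy.spatial.transform import Rotation as Ro
np.set_printoptions(precision=3,suppress=True)
PV=np.array([638.5,20,0]);YAW=.042
def target(th,adv,inpl,dz=0,a=np.radians(47)):
    p=YAW+th; e=np.array([np.cos(p),np.sin(p),0]); u=np.array([0,0,1.])
    z=np.cos(a)*e-np.sin(a)*u; y=np.cross(u,e)  # +y left
    R=np.c_[np.cross(y,z),y,z]
    b=np.radians(50); pl=np.sin(b)*e+np.cos(b)*u
    return PV-106*e+133*u+pl*inpl+z*adv+dz*u, R
def plan(th,adv,inpl,dz=0,a=47):
    P,R=target(th,adv,inpl,dz,np.radians(a)); o=bot.get_obs()
    R0=Ro.from_euler("xyz",o["tcp_rot"]); w=(Ro.from_matrix(R)*R0.inv()).as_rotvec()
    d=P-o["tool_pos"]
    print("goal",P,"d/30",d/30,"w/.12",w/.12,"F",o["contact_force"],"t",o["time"],"w",o["grip_width"])
E
python3 - <<'E'
from g import *
print("ring c top",onz("top",(303.5,332.6),133), tri((263,293),(303.5,332.6)), "exp",target(0,0,0)[0])
print("scene exp",proj("scene",target(0,0,0)[0]),proj("top",target(0,0,0)[0]))
plan(0,-70,12); plan(0,8,12)
E
```

```text
ring c top [532.495  16.062 133.   ] [533.184  14.526 127.797] exp [532.593  15.549 133.   ]
scene exp [261.067 291.242] [303.793 332.534]
goal [494.08   13.931 191.908] d/30 [ 10.973 -16.139  -1.708] w/.12 [-0.86  -6.229  2.875] F [ 0.207  0.095 -0.084] t 0.1 w 91.60490149213224
goal [547.229  16.164 134.863] d/30 [ 12.745 -16.065  -3.609] w/.12 [-0.86  -6.229  2.875] F [ 0.207  0.095 -0.084] t 0.1 w 91.60490149213224
```

```bash
python3 -m pendant '[[[0.5,-0.8,0],[-0.04,-0.3,0.15],-1],[[0.5,-0.8,0],[-0.04,-0.3,0.15],-1],[[0.5,-0.8,0],[-0.04,-0.3,0.15],-1],[[0.5,-0.8,0],[-0.04,-0.3,0.15],-1],[[0.5,-0.8,0],[-0.04,-0.3,0.15],-1],[[0.5,-0.8,0],[-0.04,-0.3,0.15],-1],[[0.5,-0.8,0],[-0.04,-0.3,0.15],-1],[[0.5,-0.8,0],[-0.04,-0.3,0.15],-1],[[0.5,-0.8,0],[-0.04,-0.3,0.15],-1],[[0.5,-0.8,0],[-0.04,-0.3,0.15],-1]]' && python3 -c "
from g import *
plan(0,-70,12)"
```

```text
time: 0.93
tool_pos: [315.3, 257.2, 243.6]
tcp_rot: [3.106, 0.363, 2.999]
contact_force: [1.2, 0.4, 0.9]
grip_width: 29.8
finger_force: 0.0
goal [494.08   13.931 191.908] d/30 [ 5.96  -8.108 -1.723] w/.12 [-0.419 -3.219  1.362] F [1.238 0.385 0.866] t 0.9333 w 29.819221114466966
```

```bash
python3 -m pendant '[[[0.6,-0.9,0],[-0.05,-0.35,0.15],-1],[[0.6,-0.9,0],[-0.05,-0.35,0.15],-1],[[0.6,-0.9,0],[-0.05,-0.35,0.15],-1],[[0.6,-0.9,0],[-0.05,-0.35,0.15],-1],[[0.6,-0.9,-0.2],[-0.05,-0.35,0.15],-1],[[0.6,-0.9,-0.3],[-0.05,-0.35,0.15],-1],[[0.6,-0.9,-0.3],[-0.05,-0.35,0.15],-1],[[0.6,-0.9,-0.3],[-0.05,-0.35,0.15],-1],[[0.6,-0.9,-0.3],[0,-0.35,0.15],-1],[[0.6,0,-0.3],[0,-0.1,0],-1]]' && python3 -c "
from g import *
plan(0,-70,12)
cv2.imwrite('pics/s1.png',bot.capture('scene'))
a=cv2.imread('pics/s1.png')[180:370,150:400]; cv2.imwrite('pics/s1c.png',cv2.resize(a,(790,600),interpolation=cv2.INTER_CUBIC))"
```

```text
time: 1.77
tool_pos: [459.9, 63.0, 219.7]
tcp_rot: [3.105, 0.647, 3.141]
contact_force: [-1.0, 1.2, -0.6]
grip_width: 0.2
finger_force: 0.0
goal [494.08   13.931 191.908] d/30 [ 1.139 -1.635 -0.926] w/.12 [-0.213 -0.871  0.159] F [-0.981  1.188 -0.593] t 1.7667 w 0.22413253529431534
```

View pics/s1c.png

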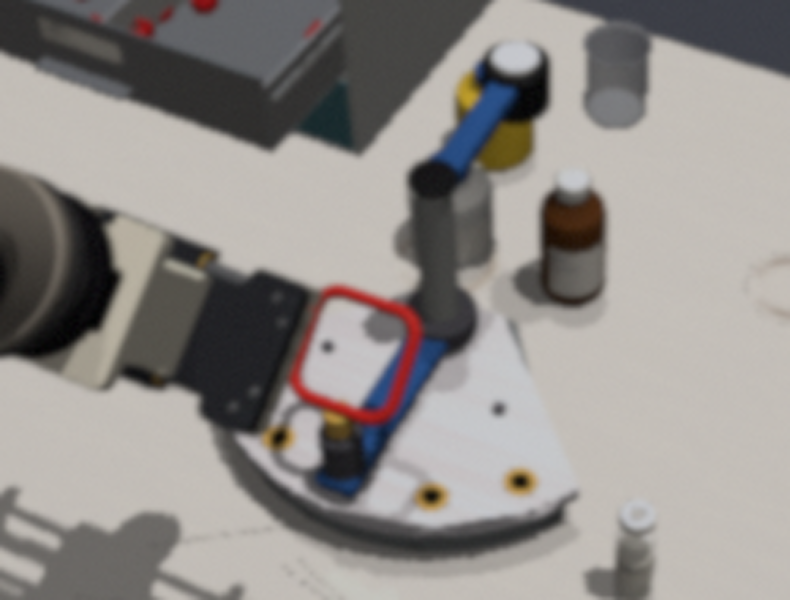

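The picture shows the closed fingers still left of the ring (ring about (263,293) in the full frame) and clear of everything. I'll let it settle.

```bash
python3 -m pendant '[[[0,0,0],[0,0,0],-1],[[0,0,0],[0,0,0],-1],[[0,0,0],[0,0,0],-1],[[0,0,0],[0,0,0],-1],[[0,0,0],[0,0,0],-1],[[0,0,0],[0,0,0],-1],[[0,0,0],[0,0,0],-1],[[0,0,0],[0,0,0],-1],[[0,0,0],[0,0,0],-1],[[0,0,0],[0,0,0],-1]]' && python3 -c "
from g import *
plan(0,-70,12)"
```

```text
time: 2.65
tool_pos: [461.2, 64.4, 220.5]
tcp_rot: [3.105, 0.648, -3.141]
contact_force: [-0.8, 0.1, -0.1]
grip_width: 0.7
finger_force: 0.0
goal [494.08   13.931 191.908] d/30 [ 1.097 -1.682 -0.953] w/.12 [-0.212 -0.859  0.149] F [-0.777  0.07  -0.101] t 2.65 w 0.7099321525064181
```

```bash
python3 -m pendant '[[[0.15,-0.25,-0.1],[-0.03,-0.12,0.02],-1],[[0.15,-0.25,-0.1],[-0.03,-0.12,0.02],-1],[[0.15,-0.25,-0.1],[-0.03,-0.12,0.02],-1],[[0.15,-0.25,-0.1],[-0.03,-0.12,0.02],-1],[[0.15,-0.25,-0.1],[-0.03,-0.12,0.02],-1],[[0.15,-0.25,-0.1],[-0.03,-0.12,0.02],-1],[[0.15,-0.2,-0.1],[-0.03,-0.12,0.02],-1],[[0.05,0,-0.15],[0,0,0],-1],[[0,0,-0.1],[0,0,0],-1],[[0,0,0],[0,0,0],-1]]' && python3 -c "
from g import *
plan(0,-70,12); plan(0,8,12)"
```

```text
time: 3.48
tool_pos: [491.9, 1.8, 210.2]
tcp_rot: [3.118, 0.727, -3.102]
contact_force: [0.5, -1.2, 0.5]
grip_width: 0.4
finger_force: 0.0
goal [494.08   13.931 191.908] d/30 [ 0.072  0.404 -0.61 ] w/.12 [-0.135 -0.203 -0.109] F [ 0.519 -1.218  0.465] t 3.4833 w 0.41697776203467557
goal [547.229  16.164 134.863] d/30 [ 1.844  0.479 -2.512] w/.12 [-0.135 -0.203 -0.109] F [ 0.519 -1.218  0.465] t 3.4833 w 0.41697776203467557
```

```bash
python3 -m pendant '[[[0,0.1,-0.2],[0,0,0],-1],[[0,0.1,-0.2],[0,0,0],-1],[[0,0.1,-0.2],[0,0,0],-1],[[0,0.1,0],[0,0,0],-1],[[0,0,0],[-0.05,-0.05,-0.05],-1],[[0,0,0],[-0.05,-0.05,-0.05],-1],[[0,0,0],[0,-0.05,0],-1],[[0,0,0],[0,-0.05,0],-1],[[0,0,0],[0,0,0],-1],[[0,0,0],[0,0,0],-1]]' && python3 -c "
from g import *
plan(0,-70,12); plan(0,8,12);print(bot.get_obs()['joint_positions'])"
```

```text
time: 4.32
tool_pos: [489.4, 2.5, 204.9]
tcp_rot: [3.111, 0.743, -3.102]
contact_force: [-0.7, 0.2, 0.4]
grip_width: 0.3
finger_force: 0.0
goal [494.08   13.931 191.908] d/30 [ 0.157  0.381 -0.431] w/.12 [-0.183 -0.072 -0.152] F [-0.738  0.207  0.436] t 4.3167 w 0.34467335275214583
goal [547.229  16.164 134.863] d/30 [ 1.928  0.455 -2.333] w/.12 [-0.183 -0.072 -0.152] F [-0.738  0.207  0.436] t 4.3167 w 0.34467335275214583
[-0.321  0.08   2.275  1.272  0.283 -3.104]
```

Joints 5 and 6 are at their limits because the tool is aligned with the forearm. I'll use a steeper slant of 60°, which is allowed, to get away from that.

```bash
python3 -c "
from g import *
plan(0,-70,12,0,60)"
```

```text
goal [506.809  14.466 201.335] d/30 [ 0.581  0.398 -0.117] w/.12 [-0.278  1.817 -0.13 ] F [-0.738  0.207  0.436] t 4.3167 w 0.34467335275214583
```

```bash
python3 -m pendant '[[[0,0,0.2],[0,0.25,0],-1],[[0,0,0.2],[0,0.25,0],-1],[[0,0,0.2],[0,0.25,0],-1],[[0,0,0],[0,0.25,0],-1],[[0.1,0.1,0],[0,0.25,0],-1],[[0.1,0.1,0],[0,0.25,0],-1],[[0.1,0.1,0],[-0.1,0.25,-0.05],-1],[[0.1,0.1,0],[-0.1,0.25,-0.05],-1],[[0.1,0,0],[-0.1,0,0],-1],[[0,0,0],[0,0,0],-1]]' && python3 -c "
from g import *
plan(0,-70,12,0,60);print(bot.get_obs()['joint_positions'])"
```

```text
time: 5.15
tool_pos: [505.3, 15.8, 220.1]
tcp_rot: [3.14, 0.516, -3.097]
contact_force: [-0.5, 0.7, -0.4]
grip_width: 0.5
finger_force: 0.0
goal [506.809  14.466 201.335] d/30 [ 0.05  -0.046 -0.626] w/.12 [-0.007 -0.06  -0.027] F [-0.543  0.669 -0.399] t 5.15 w 0.46274456771252903
[-0.191  0.108  2.034  0.242  0.508 -1.989]
```

```bash
python3 -m pendant '[[[0,0,-0.1],[0,0,0],-1],[[0,0,-0.25],[0,0,0],-1],[[0,0,-0.25],[0,0,0],-1],[[0.1,0,-0.17],[0,0,0],-1],[[0.1,0,-0.17],[0,0,0],-1],[[0.1,0,-0.17],[0,0,0],-1],[[0.1,0,-0.17],[0,0,0],-1],[[0.1,0,-0.17],[0,0,0],-1],[[0,0,0],[0,0,0],-1],[[0,0,0],[0,0,0],-1]]' && python3 -c "
from g import *
plan(0,7,12,0,60);print(bot.get_obs()['joint_positions'])"
```

```text
time: 5.98
tool_pos: [519.6, 15.5, 175.9]
tcp_rot: [3.139, 0.515, -3.099]
contact_force: [0.7, -0.3, 1.2]
grip_width: 0.5
finger_force: 0.0
goal [545.275  16.082 134.651] d/30 [ 0.855  0.019 -1.376] w/.12 [-0.015 -0.071 -0.019] F [ 0.65  -0.272  1.193] t 5.9833 w 0.5207158833751256
[-0.184  0.206  2.066  0.309  0.383 -2.058]
```

```bash
python3 -c "
from g import *
plan(0,5,12,0,64)"; python3 -m pendant '[[[0,0,0],[0,0.15,0],-1],[[0,0,0],[0,0.15,0],-1],[[0,0,0],[0,0.15,0],-1],[[0,0,0],[0,0.05,0],-1],[[0.07,0,-0.14],[0,0,0],-1],[[0.07,0,-0.14],[0,0,0],-1],[[0.07,0,-0.14],[0,0,0],-1],[[0.07,0,-0.14],[0,0,0],-1],[[0,0,0],[0,0,0],-1],[[0,0,0],[0,0,0],-1]]' && python3 -c "
from g import *
plan(0,5,12,0,64);print(bot.get_obs()['joint_positions'])"
```

```text
goal [543.968  16.027 136.219] d/30 [ 0.811  0.017 -1.323] w/.12 [-0.04   0.51  -0.018] F [ 0.65  -0.272  1.193] t 5.9833 w 0.5207158833751256
time: 6.82
tool_pos: [527.8, 15.5, 159.0]
tcp_rot: [3.136, 0.455, -3.1]
contact_force: [0.3, -0.4, 0.6]
grip_width: 0.7
finger_force: 0.0
goal [543.968  16.027 136.219] d/30 [ 0.538  0.017 -0.758] w/.12 [-0.041  0.008 -0.017] F [ 0.32  -0.376  0.602] t 6.8167 w 0.6644472580318941
[-0.173  0.261  2.019  0.241  0.428 -1.984]
```

```bash
python3 -m pendant '[[[0.1,0,0],[0,0,0],-1],[[0.1,0,0],[0,0,0],-1],[[0,0,0],[0,0,0],-1],[[0.06,0,-0.13],[0,0,0],-1],[[0.06,0,-0.13],[0,0,0],-1],[[0.06,0,-0.13],[0,0,0],-1],[[0.06,0,-0.13],[0,0,0],-1],[[0.06,0,-0.13],[0,0,0],-1],[[0.06,0,-0.13],[0,0,0],-1],[[0,0,0],[0,0,0],-1]]' && python3 -c "
from g import *
plan(0,5,12,0,64);print(bot.get_obs()['joint_positions'])
cv2.imwrite('pics/s2.png',bot.capture('scene'));cv2.imwrite('pics/t2.png',bot.capture('top'))
a=cv2.imread('pics/s2.png')[210:340,200:330]; b=cv2.imread('pics/t2.png')[250:380,240:370]
cv2.imwrite('pics/c2.png',cv2.resize(np.hstack([a,b]),(800,400),interpolation=cv2.INTER_CUBIC))"
```

```text
time: 7.65
tool_pos: [544.7, 15.5, 135.2]
tcp_rot: [3.136, 0.455, -3.1]
contact_force: [-0.7, 1.4, 0.3]
grip_width: 0.4
finger_force: 0.0
goal [543.968  16.027 136.219] d/30 [-0.025  0.016  0.035] w/.12 [-0.041  0.005 -0.016] F [-0.655  1.409  0.255] t 7.65 w 0.37865281505582776
[-0.166  0.329  2.006  0.266  0.373 -2.006]
```

View pics/c2.png

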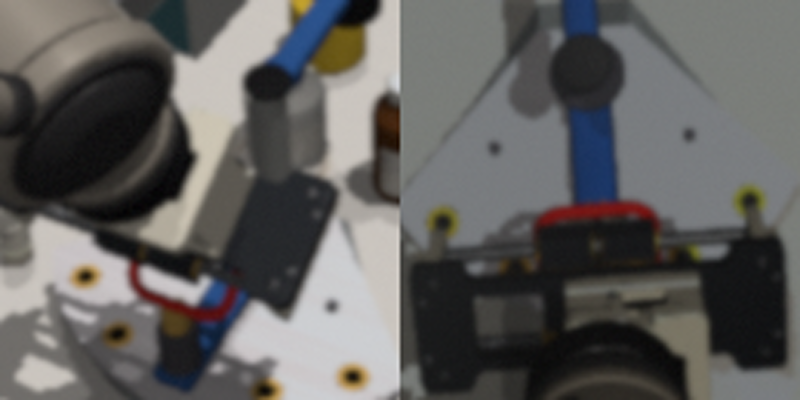

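The fingers are through the ring: in the top crop the red rim shows on the pivot side of them, and there is no contact force. Next I take up the gap and lift.

```bash
python3 -m pendant '[[[0.07,0,0.06],[0,0,0],-1],[[0.06,0,0.05],[0,0,0],-1],[[0,0,0.07],[0,0,0],-1],[[0,0,0.07],[0,0,0],-1],[[0,0,0.07],[0,0,0],-1],[[0,0,0.07],[0,0,0],-1],[[0,0,0.07],[0,0,0],-1],[[0,0,0.07],[0,0,0],-1],[[0,0,0],[0,0,0],-1],[[0,0,0],[0,0,0],-1]]' && python3 -c "
from g import *
plan(0,5,12,0,64);print(bot.get_obs()['joint_positions'])"
```

```text
time: 8.58
tool_pos: [547.6, 15.7, 151.5]
tcp_rot: [3.136, 0.453, -3.1]
contact_force: [-6.4, -0.7, -6.4]
grip_width: 0.1
finger_force: 3.9
goal [543.968  16.027 136.219] d/30 [-0.122  0.01  -0.511] w/.12 [-0.043 -0.004 -0.02 ] F [-6.388 -0.669 -6.433] t 8.5833 w 0.07889742979688084
[-0.164  0.305  1.978  0.234  0.424 -1.97 ]
```

```bash
python3 -m pendant '[[[0,0,0.06],[0,0,0],-1],[[0,0,0.06],[0,0,0],-1],[[0,0,0.06],[0,0,0],-1],[[0,0,0.05],[0,0,0],-1],[[0,0,0],[0,0,0],-1],[[0,0,0],[0,0,0],-1],[[0,0,0],[0,0,0],-1],[[0,0,0],[0,0,0],-1],[[0,0,0],[0,0,0],-1],[[0,0,0],[0,0,0],-1]]'
cat > r.py <<'E'
from g import *
import sys
t=bot.capture('top');s=bot.capture('scene')
cv2.imwrite(f'pics/{sys.argv[1]}t.png',t);cv2.imwrite(f'pics/{sys.argv[1]}s.png',s)
R=lambda im,roi:[(c,st) for lo,hi in(((0,150,60),(8,255,255)),((172,150,60),(180,255,255))) for c,st,m in blobs(im,lo,hi,roi,15)]
print("top",R(t,(240,290,345,360)));print("scene",R(s,(200,240,300,340)))
for th in (0,-.42):
  e=np.array([np.cos(YAW+th),np.sin(YAW+th),0]); l=np.array([-e[1],e[0],0])
  for L in(0,12,18,24):
    top=PV-81*e+[0,0,153+L]; bot_=PV-130*e+[0,0,112+L]
    print(th,L,"exp rim top view",proj("top",top),"bottom bar scene",proj("scene",bot_))
plan(0,5,12,18,64)
E
python3 r.py a
```

```text
time: 9.42
tool_pos: [547.6, 15.7, 158.3]
tcp_rot: [3.136, 0.453, -3.1]
contact_force: [-5.1, 0.6, -7.3]
grip_width: 0.7
finger_force: 4.1
top [(array([302.103, 318.667]), array([ 45,  26,  35,   6, 126], dtype=int32))]
scene [(array([255.125, 302.475]), array([43, 56, 23, 11, 40], dtype=int32)), (array([271.154, 301.821]), array([64, 54, 13, 14, 39], dtype=int32))]
0 0 exp rim top view [302.719 318.535] bottom bar scene [255.58  307.976]
0 12 exp rim top view [302.618 318.842] bottom bar scene [254.998 303.813]
0 18 exp rim top view [302.567 318.999] bottom bar scene [254.703 301.704]
0 24 exp rim top view [302.515 319.158] bottom bar scene [254.405 299.576]
-0.42 0 exp rim top view [283.186 315.723] bottom bar scene [233.69  294.332]
-0.42 12 exp rim top view [282.801 315.989] bottom bar scene [232.933 290.153]
-0.42 18 exp rim top view [282.604 316.125] bottom bar scene [232.55  288.036]
-0.42 24 exp rim top view [282.405 316.263] bottom bar scene [232.163 285.901]
goal [543.968  16.027 154.219] d/30 [-0.122  0.01  -0.136] w/.12 [-0.043 -0.006 -0.02 ] F [-5.569  0.352 -7.296] t 9.5167 w 0.34613525427616926
```

Fz of -7.3 N means the pin is lifted about 17 mm. Now I swing left, turning the tool with the arm.

```bash
python3 -m pendant '[[[0,0.11,0],[0,0,-0.3],-1],[[0,0.11,0],[0,0,-0.3],-1],[[0,0.11,0],[0,0,-0.3],-1],[[0.01,0.11,0],[0,0,-0.3],-1],[[0.01,0.11,0],[0,0,-0.3],-1],[[0.02,0.11,0],[0,0,-0.3],-1],[[0.02,0.11,0],[0,0,-0.3],-1],[[0.03,0.11,0],[0,0,-0.3],-1],[[0.03,0.11,0],[0,0,-0.3],-1],[[0.03,0.1,0],[0,0,-0.3],-1]]' && python3 r.py b | head -2
python3 - <<'E'
from g import *
o=bot.get_obs();print(o["joint_positions"],o["contact_force"],o["tool_pos"])
a=cv2.imread('pics/bs.png')[210:340,200:330]; b=cv2.imread('pics/bt.png')[180:370,225:415]
cv2.imwrite('pics/c3.png',np.hstack([cv2.resize(x,(400,400),interpolation=cv2.INTER_CUBIC) for x in(a,b)]))
E
```

```text
time: 10.35
tool_pos: [551.7, 48.4, 158.0]
tcp_rot: [3.137, 0.453, 2.821]
contact_force: [-6.5, 0.7, -7.9]
grip_width: 0.6
finger_force: 4.7
top [(array([286.188, 317.457]), array([ 29,  22,  35,  17, 138], dtype=int32))]
scene [(array([237.795, 293.128]), array([30, 46, 18, 12, 39], dtype=int32))]
[ 0.03   0.325  1.921 -0.316  0.486 -0.973] [-6.094  1.476 -8.224] [551.932  49.068 158.013]
```

View pics/c3.png

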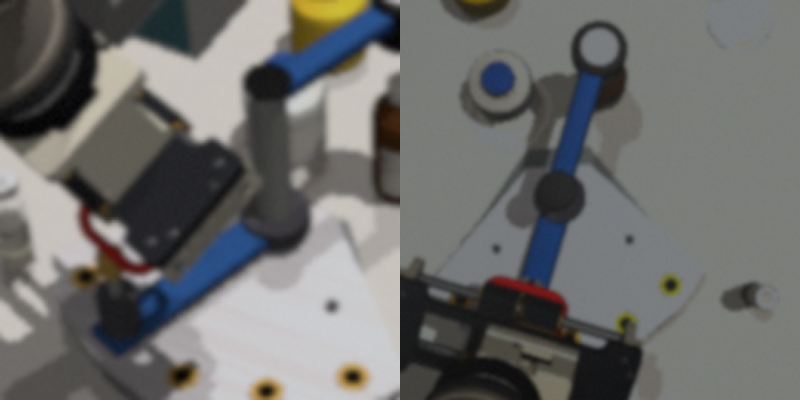

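The crop shows the arm swung to about -0.34, with the head at top crop (598,48) nearly over the brown bottle. I'll lower so the pin rides on the plate with the fingers slack, then push on.

```bash
python3 -m pendant '[[[0,0,-0.08],[0,0,0],-1],[[0,0,-0.08],[0,0,0],-1],[[0,0,-0.08],[0,0,0],-1],[[0,0,-0.08],[0,0,0],-1],[[0,0,-0.08],[0,0,0],-1],[[0,0,-0.08],[0,0,0],-1],[[0,0,-0.08],[0,0,0],-1],[[0,0,-0.07],[0,0,0],-1],[[0,0,0],[0,0,0],-1],[[0,0,0],[0,0,0],-1]]' && python3 r.py c | head -2;  python3 -m pendant '[[[0.02,0.07,0],[0,0,-0.15],-1],[[0.02,0.07,0],[0,0,-0.15],-1],[[0.03,0.07,0],[0,0,-0.15],-1],[[0.03,0.07,0],[0,0,-0.15],-1],[[0.02,0.06,0],[0,0,-0.1],-1],[[0,0,0],[0,0,0],-1],[[0,0,0],[0,0,0],-1],[[0,0,0],[0,0,0],-1],[[0,0,0],[0,0,0],-1],[[0,0,0],[0,0,0],-1]]';python3 r.py d | head -2; python3 -c "
from g import *
plan(-.42,5,12,0,64)"
```

```text
time: 11.28
tool_pos: [554.1, 48.2, 140.7]
tcp_rot: [3.136, 0.458, 2.823]
contact_force: [0.4, -0.7, -0.3]
grip_width: 0.3
finger_force: 0.0
top [(array([284.952, 315.869]), array([31, 22, 29, 10, 84], dtype=int32))]
scene [(array([237.642, 294.906]), array([27, 43, 20, 19, 53], dtype=int32))]
time: 12.22
tool_pos: [555.9, 58.3, 139.3]
tcp_rot: [3.138, 0.454, 2.74]
contact_force: [-4.5, 1.6, -4.8]
grip_width: 0.6
finger_force: 3.2
top [(array([284.664, 316.679]), array([ 27,  20,  33,  19, 137], dtype=int32))]
scene [(array([235.931, 297.483]), array([30, 51, 12, 12, 29], dtype=int32))]
goal [550.564  54.919 136.219] d/30 [-0.181 -0.117 -0.108] w/.12 [-0.028  0.016  0.184] F [-4.576  2.381 -4.839] t 12.3167 w 0.3696236161939833
```

```bash
python3 -m pendant '[[[-0.05,0,-0.05],[0,0,0],-1],[[-0.05,0,-0.05],[0,0,0],-1],[[-0.04,0,-0.05],[0,0,0],-1],[[0,0,0],[0,0,0],-1],[[0,0,0],[0,0,0],-1],[[0,0,0],[0,0,0],-1],[[0,0,0],[0,0,0],-1],[[0,0,0],[0,0,0],-1],[[0,0,0],[0,0,0],-1],[[0,0,0],[0,0,0],-1]]' ;python3 r.py e
python3 - <<'E'
from g import *
a=cv2.imread('pics/es.png')[210:340,200:330]; b=cv2.imread('pics/et.png')[180:370,225:415]
cv2.imwrite('pics/c4.png',np.hstack([cv2.resize(x,(400,400),interpolation=cv2.INTER_CUBIC) for x in(a,b)]))
E
```

```text
time: 13.15
tool_pos: [552.7, 58.4, 135.7]
tcp_rot: [3.136, 0.456, 2.739]
contact_force: [0.6, 1.2, 0.3]
grip_width: 0.4
finger_force: 0.0
top [(array([284.12, 317.16]), array([ 25,  20,  35,  21, 150], dtype=int32))]
scene []
0 0 exp rim top view [302.719 318.535] bottom bar scene [255.58  307.976]
0 12 exp rim top view [302.618 318.842] bottom bar scene [254.998 303.813]
0 18 exp rim top view [302.567 318.999] bottom bar scene [254.703 301.704]
0 24 exp rim top view [302.515 319.158] bottom bar scene [254.405 299.576]
-0.42 0 exp rim top view [283.186 315.723] bottom bar scene [233.69  294.332]
-0.42 12 exp rim top view [282.801 315.989] bottom bar scene [232.933 290.153]
-0.42 18 exp rim top view [282.604 316.125] bottom bar scene [232.55  288.036]
-0.42 24 exp rim top view [282.405 316.263] bottom bar scene [232.163 285.901]
goal [543.968  16.027 154.219] d/30 [-0.29  -1.413  0.621] w/.12 [-0.035  0.026  3.683] F [-0.493 -0.446 -0.255] t 13.25 w 0.15240198027926335
```

View pics/c4.png

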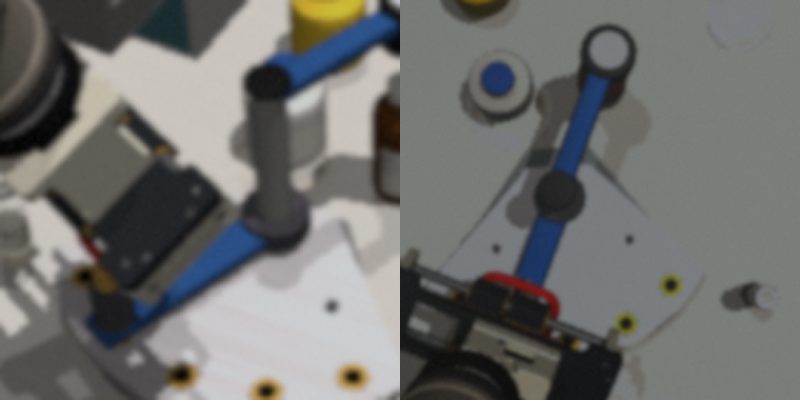

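The arm has moved further and the head, at top crop (608,50), stands near the brown bottle. I'll measure the arm angle from the head's white disc.

```bash
cat > a.py <<'E'
from g import *
import sys
def hd(f,roi):
    b=blobs(cv2.imread(f),(0,0,110),(180,70,255),roi,40); return max(b,key=lambda q:q[1][4])[0]
p0=hd("pics/top0.png",(282,186,308,212)); 
for H in(170,180,190,200):
    q=onz("top",p0,H)-PV; print(H,"start th",np.arctan2(q[1],q[0])-YAW,"r",np.hypot(*q[:2]))
for f in sys.argv[1:]:
    t=cv2.imread(f); m=cv2.inRange(cv2.cvtColor(t,cv2.COLOR_BGR2HSV)[190:225,305:345],(0,0,110),(180,70,255))
    p=hd(f,(311,190,337,217)); 
    for H in (180,190):
        q=onz("top",p,H)-PV; print(f,p,H,"th",np.arctan2(q[1],q[0])-YAW,"r",np.hypot(*q[:2]))
E
python3 a.py pics/et.png pics/dt.png pics/ct.png
```

```text
170 start th 0.014396424236902336 r 124.14678895843532
180 start th 0.013058134342427967 r 122.08155954674243
190 start th 0.011673788701505448 r 120.01655631033118
200 start th 0.010240973845325275 r 117.9517911282764
pics/et.png [323.863 203.302] 180 th -0.41313654338559785 r 121.718662864184
pics/et.png [323.863 203.302] 190 th -0.41635849364658406 r 119.77807470459979
pics/dt.png [323.822 203.318] 180 th -0.41267454338345255 r 121.6689101582706
pics/dt.png [323.822 203.318] 190 th -0.41589609142159145 r 119.7287536489407
pics/ct.png [319.882 201.834] 180 th -0.35362345844603926 r 122.00899524374107
pics/ct.png [319.882 201.834] 190 th -0.3566105904398094 r 120.04259917549399
```

Relative to the start the angle is about -0.428, within the hole play, and the side force is small. I'll centre the fingers and withdraw along them.

```bash
python3 -m pendant '[[[-0.03,-0.05,0],[0,0,0],-1],[[-0.03,-0.05,0],[0,0,0],-1],[[0,0,0],[0,0,0],-1],[[-0.08,0.03,0.18],[0,0,0],-1],[[-0.08,0.03,0.18],[0,0,0],-1],[[-0.08,0.03,0.18],[0,0,0],-1],[[-0.08,0.04,0.18],[0,0,0],-1],[[-0.08,0.04,0.18],[0,0,0],-1],[[-0.08,0.03,0.18],[0,0,0],-1],[[-0.08,0.03,0.18],[0,0,0],-1]]';  python3 -m pendant '[[[-0.1,0.03,0.2],[0,0,0],-1],[[-0.15,0.03,0.2],[0,0,0],-1],[[-0.3,0.03,0.2],[0,0,0],-1],[[-0.5,0,0.3],[0,0,0],-1],[[-0.5,0,0.3],[0,0,0],-1],[[-0.5,0,0.3],[0,0,0],-1],[[-0.5,0,0.3],[0,0,0],-1],[[-0.5,0,0.3],[0,0,0],-1],[[0,0,0],[0,0,0],-1],[[0,0,0],[0,0,0],-1]]';python3 r.py f;python3 a.py pics/ft.png | tail -1
python3 - <<'E'
from g import *
a=cv2.imread('pics/fs.png')[180:350,190:360]; b=cv2.imread('pics/ft.png')[180:370,225:415]
cv2.imwrite('pics/c5.png',np.hstack([cv2.resize(x,(400,400),interpolation=cv2.INTER_CUBIC) for x in(a,b)]))
E
```

```text
time: 14.08
tool_pos: [533.8, 62.5, 174.1]
tcp_rot: [3.136, 0.456, 2.739]
contact_force: [-0.0, 0.1, 0.2]
grip_width: 0.6
finger_force: 0.0
time: 14.92
tool_pos: [442.2, 65.1, 237.2]
tcp_rot: [3.135, 0.458, 2.739]
contact_force: [0.7, -0.1, 0.2]
grip_width: 0.5
finger_force: 0.0
top [(array([277.507, 329.103]), array([ 19,  20,  41,  36, 282], dtype=int32)), (array([284.368, 317.053]), array([38, 25, 13,  5, 19], dtype=int32))]
scene [(array([244.662, 282.217]), array([ 27,  20,  35,  43, 207], dtype=int32)), (array([246.375, 300.5  ]), array([40, 56, 12,  8, 16], dtype=int32))]
0 0 exp rim top view [302.719 318.535] bottom bar scene [255.58  307.976]
0 12 exp rim top view [302.618 318.842] bottom bar scene [254.998 303.813]
0 18 exp rim top view [302.567 318.999] bottom bar scene [254.703 301.704]
0 24 exp rim top view [302.515 319.158] bottom bar scene [254.405 299.576]
-0.42 0 exp rim top view [283.186 315.723] bottom bar scene [233.69  294.332]
-0.42 12 exp rim top view [282.801 315.989] bottom bar scene [232.933 290.153]
-0.42 18 exp rim top view [282.604 316.125] bottom bar scene [232.55  288.036]
-0.42 24 exp rim top view [282.405 316.263] bottom bar scene [232.163 285.901]
goal [543.968  16.027 154.219] d/30 [ 3.374 -1.633 -2.739] w/.12 [-0.036  0.029  3.682] F [-0.093 -0.35  -1.13 ] t 15.0167 w 0.453590793869327
pics/ft.png [323.901 203.251] 190 th -0.41660562976635956 r 119.88138854480535
```

View pics/c5.png

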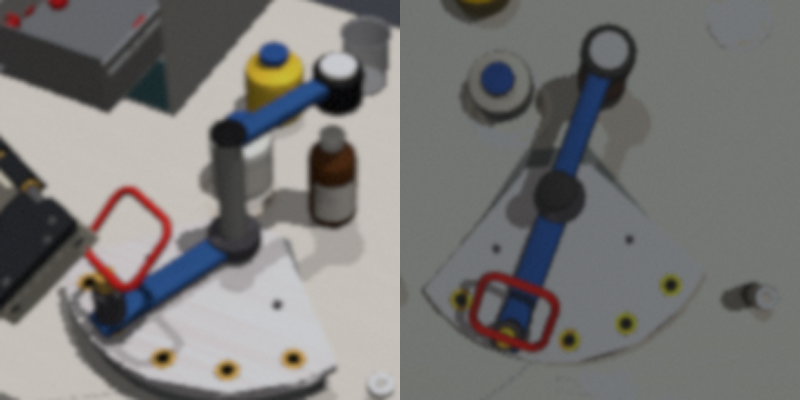

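The ring is free and whole in both views: scene crop (130,240), top crop (513,310). The head is over the brown bottle. Last check: ring height against the start, to confirm the pin is fully home.

Run:
```python
from g import *
def ringc(f,roi):
    x0,y0,x1,y1=roi; h=cv2.cvtColor(cv2.imread(f),cv2.COLOR_BGR2HSV)[y0:y1,x0:x1]
    m=cv2.inRange(h,(0,130,60),(10,255,255))|cv2.inRange(h,(170,130,60),(180,255,255))
    m=cv2.morphologyEx(m,cv2.MORPH_CLOSE,np.ones((5,5)))
    c=max(cv2.findContours(m,0,2)[0],key=cv2.contourArea); c=cv2.convexHull(c); M=cv2.moments(c)
    return np.array([M["m10"]/M["m00"]+x0,M["m01"]/M["m00"]+y0])
a,b=ringc("pics/scene0.png",(235,260,295,325)),ringc("pics/top0.png",(275,305,335,360))
c,d=ringc("pics/fs.png",(215,250,275,315)),ringc("pics/ft.png",(250,300,310,360))
for n,p,s,th in(("start",a,b,0),("now",c,d,-.424)):
    print(n,p,s,"tri",tri(p,s))
    for L in(0,6,12):
        P=target(th,0,0,L)[0]; print(L,P,proj("scene",P),proj("top",P))
```

```text
start [262.391 291.869] [304.   331.35] tri [534.618  14.818 129.431]
0 [532.593  15.549 133.   ] [261.067 291.242] [303.793 332.534]
6 [532.593  15.549 139.   ] [260.801 289.1  ] [303.751 332.782]
12 [532.593  15.549 145.   ] [260.533 286.938] [303.709 333.034]
now [243.718 281.332] [278.411 327.786] tri [541.819  59.742 128.19 ]
0 [540.14   59.514 133.   ] [242.921 280.279] [278.504 328.842]
6 [540.14   59.514 139.   ] [242.582 278.131] [278.284 329.065]
12 [540.14   59.514 145.   ] [242.24  275.966] [278.06 329.29]
```

The ring height matches the start (128.2 vs 129.4 mm), so the pin is fully home. The robot is clear and the bottles and vials are undisturbed, so I'm handing in.

```bash
python3 -c "
from plant import bot
print(bot.close_job())"
```

```text
the job is handed in; nothing more can be done
None
```

The job is handed in at about 15 s: the arm is one hole over with the reading head above the brown bottle, the pin is fully home by measured ring height, and the fingers are out of the ring with the bottles and vials left standing.

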